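Dispense one washer and nudge it into the pick-up pocket

TASK

Press the grey plunger of the washer dispenser all the way down once and let it come back up, so that a single washer is pushed out of the magazine. Then, with a fingertip, nudge that washer sideways along the delivery plate until it drops flat into the pick-up pocket at the end. Do not pick the washer up, do not dispense a second one, and leave the other things on the bench where they are.

Things in the scene. Friction and masses are not known exactly. Their poses are not given: they have to be found in the camera images.
- dispenser: Washer dispenser, fixed to the bench, 200 x 154 mm, 155 mm high: square steel magazine (56 mm wide, top 60 mm above the bench) with four stacked washers, bell crank and grey plunger behind it (at x = +80 mm), delivery plate in front. Origin on the bench under the magazine's centre; z up. -x: delivery direction, roughly towards the robot; -y: from the mouth along the delivery plate to the pocket.
- plunger (a joint): Travel of the plunger, m: 0 up (rest), 0.034 fully down. A spring returns it; pressing takes about 6 N at first and 10 to 14 N near the bottom, where it meets a hard stop. A bell crank moves a pusher blade 56 mm, which pushes the lowest washer out through the magazine's gate. When the plunger is up again the next washer drops down, so every full press ejects one washer.
- plunger_top (a point): Centre of the top of the plunger's grey cap (39 mm across), 155 mm above the bench at rest. Pressed straight down.
- mouth (a point): Point on the delivery plate (its top is 14 mm above the bench) where an ejected washer's centre comes to lie, within about 4 mm. The plate is a straight run along the dispenser's y, 50 mm wide, with a 5 mm fence at the front; behind stand the magazine (25 mm from this point) and, further to -y, a like fence. Its +y end, 46 mm from here, is open: room for a finger beside the washer.
- pocket (a point): Centre of the floor of the pick-up pocket, 73 mm from the mouth along the dispenser's -y. The pocket is a 4 mm step down at the end of the plate (floor 10 mm above the bench), 50 x 50 mm, with an end stop 9 mm above its floor and 25 mm beyond this point. A washer pushed along the plate tips over the step, drops in and then stands 4 mm proud of the plate.
- washer_1: Lowest washer of the stack, the one to be dispensed: plain brass washer, outside diameter 44 mm, bore 21 mm (closed to contact: only push on its rim or top), 8 mm thick, 60 to 110 g. Origin at the centre of its underside, z along its axis.
- washer_2: Second washer of the stack, the same kind; origin 22 mm above the bench at the start, 14 mm after one washer has gone.
- washer_3: Third washer of the stack, the same kind; origin 30 mm above the bench at the start.
- washer_4: Top washer of the stack, the same kind; origin 38 mm above the bench at the start.
- weight_100: Bystander: small steel knob weight, 26 mm across, 43 mm high, beside the dispenser.
- adapter_m20: Bystander: brass double-ended threaded fitting lying on the bench beside the dispenser, 45 mm long, 21 mm high.
- plug_hex: Bystander: small brass hexagon plug, 22 mm high, beside the dispenser.
- adapter_brass: Bystander: brass fitting standing upright, 27 mm across, 44 mm high, left of the dispenser.
- knurled_fitting: Bystander: small round metal fitting, 30 mm high, right of the dispenser.
There are look-alikes about, which are no part of the job. What is shaped like the washer_4 but black or pink is not meant.

How it is judged (in metres and radians):
On the way, in this order (a step that is already met when the one before it is completed fails the run):
1. the plunger is pressed fully down (value of joint plunger above 0.03 m), for 0.05 s.
2. the plunger is up again, one washer lies in front of the mouth and the next has dropped to the bottom of the magazine (value of joint plunger below 0.004 m and x of washer_1 in the frame of dispenser below -0.046 m and y of washer_1 in the frame of dispenser above -0.025 m and z of washer_2 in the frame of dispenser below 0.017 m), for 0.1 s.
At the end, for the whole second after the job is handed in: The first washer lies flat (within 0.06 rad) and still on the floor of the pick-up pocket, within 8 mm of its centre; the plunger is up (within 4 mm); the other three washers are still in the magazine (within 8 mm of its axis), the lowest on its floor (z of washer_1 in the frame of dispenser between 0.007 and 0.012 m and horizontal distance between washer_1 and pocket below 0.008 m and angle between washer_1's own z axis and vertical below 0.06 rad and linear speed of washer_1 below 0.02 m/s and value of joint plunger below 0.004 m and z of washer_2 in the frame of dispenser below 0.017 m and horizontal distance between each of washer_2, washer_3, washer_4 and dispenser below 0.008 m); the robot touches nothing.
It fails at once if a second washer is pushed out of the magazine (horizontal distance between any of washer_2, washer_3, washer_4 and dispenser above 0.014 m).
It fails at once if the plunger is pressed again after the washer has been nudged away (value of joint plunger above 0.015 m and y of washer_1 in the frame of dispenser below -0.035 m).
It fails at once if a washer is lifted (z of washer_1 in the frame of dispenser above 0.024 m or z of washer_2 in the frame of dispenser above 0.032 m or z of washer_3 in the frame of dispenser above 0.04 m or z of washer_4 in the frame of dispenser above 0.048 m).
It fails at once if the washer is knocked off the dispenser (z of washer_1 in the frame of dispenser below 0.006 m).
It fails at once if a bystander is moved by more than 25 mm (distance of any of weight_100, adapter_m20, plug_hex, adapter_brass, knurled_fitting from where it was at the start of the episode above 0.025 m).
It also fails if it takes over 58 s, if anything falls off the work surface, if the arm or the gripper's body presses on something with over 40 N, if the wrist force passes 120 N, or if a joint passes its speed limit or range.

ROBOT

A 6-joint arm with a two-finger parallel gripper is mounted at the origin on a cart in front of the work surface, level with it; the furniture and walls round the work are solid. World frame = base frame: x ahead of the robot, y to its left, z up, the work surface at z = 0. Lengths are in mm, angles in rad, forces in N, time in s.
With the tool pointing down it reaches from about 275 to 750 mm from the base axis. Payload 10.2 kg.
Tool frame: the origin (TCP) lies between the finger pads; the fingertips stand 17 mm ahead of it and the grasp point (between the pads) lies 2 mm behind it; y points along the fingers, x is the direction in which the jaws open and shut, and the axes are right-handed (so a half turn about y gives the same grasp; the last joint's range is limited). The gripper opens to 85 mm and grips with 20 to 120 N. Pads are 22 mm wide; open, the fingers measure 114 mm over their backs; the gripper's body (76 mm by 85 mm) begins 54 mm behind the grasp point. The pads swing forward as they close: fully open they stand 13 mm farther back than shut.
Start: joints at [0.987, 0.313, 1.498, -0, 1.331, -0.223], TCP at [185.35, 491.199, 248.294] pointing down, gripper open.
Joint ranges: [-2.94, 2.94], [-0.97, 2.17], [0.19, 2.56], [-1.23, 4.37], [0.02, 3.11], [-2.88, 2.88]. Speed limits (rad/s): [2.39, 2.39, 3.01, 3.14, 3.14, 3.14].

INTERFACE

Orientations are given as a unit quaternion [w, x, y, z].
In Python, from rig import ctrl gives the robot as it stands.
- The arm moves only by the tool jog_arm, never from a script. Its argument "targets" is a list of rows, each an object with "offset": the shift along the tool's x, y, z in m, a list of three; "yaw": the turn about the tool's y in rad. In form: [{"offset": [dx, dy, dz], "yaw": yaw}, ...]. A call has 1 to 12 rows; each row is the pose to reach, as a shift and turn from the pose measured when the call began, along the tool's axes at that moment; what a row does not reach only later rows make up. A row lasts 1/12 s, in which the tool goes at most 41.7 mm and 7.16 degrees, less where a joint would pass 70% of its speed; a pose out of reach is approached as far as the arm can. A call with a gripper value outside its range is refused whole. "fingers" is the finger opening in m, from 0 to 0.0854, set as the call begins (left out, the last holds). The fingers move at their own pace and stop on an object; "grip_force" is the grip in N (left out, the last holds). Time passes only in rows, so rows that repeat a pose let the fingers close. It gives the time, the measured TCP pose, the force and the opening at its end, in the units of the state.
- ctrl.sense(): the state, without advancing time (a new reading comes with each control period).
- ctrl.capture(name): name is "scene" or "top"; returns a dict with "img" (400x640x3 uint8, red, green, blue), "intrinsics" (3x3 intrinsics, pixels), "T" (4x4, takes a point from camera to world coordinates). Camera axes: x right, y up, looking along -z (the intrinsics and any distortion apply to the point x, -y, -z); pixel columns grow to the right and rows downward; lengths in mm; the calibration is good to about 2 mm. A picture is of the moment at which its call begins. There is no depth.
- ctrl.finish_job(): hands the job in, once; it reports no verdict.
Trained networks look in the newest picture that a camera, given by its name, has taken for a name from the list of things; names that differ only in an ending like _2 or _b are one class to them, and where a whole thing is asked for, a point or a joint stands for the part that bears it (a point fixed in the world has none). Each returns a list of dicts, best first, with "score" (0 to 1); they miss things now and then, are a little off and sometimes report something else, mostly with a low value. They report only what shows in the picture. A call takes as long as a camera call. They do not tell look-alikes from the thing itself.
- ctrl.boxes_of(camera, target): "box" ([left, top, right, bottom] in pixels, round what is visible of it).
- ctrl.regions_of(camera, target): "region" (400x640 bool, what is visible of it) and "box" ([left, top, right, bottom] in pixels, round what is visible of it).
The state is a dict: "time_s": time; "joints": joint angles; "dq": joint speeds; "tau": joint torques, N m; "eef_pos": TCP position; "ee_rot": TCP orientation; "force": force on the tool from outside, world axes, zero at the start; "wrist_torque": the same for the moment, N m; "grip_width": opening from 0.0 (shut) to 1.0 (fully open).
Only numpy, scipy, OpenCV 4.12 (cv2) and the standard library are available. Lean on these libraries where they do the work, as an engineer would, in place of code of your own. Each camera call takes 0.05 s, during which the arm holds its last target.

## Working session

There is one attempt and no reset: what is moved stays moved. The work goes in short steps, Python scripts to look and compute and a tool call to move; the robot and the scene stay as the last step left them, time stands still between calls to the robot, and variables do not carry over. Pictures are saved under pics/ and viewed, and the job is handed in when it is done.

Besides the shell and the picture viewer there is one more tool, called after ">>>" as name(argument=value, ...) on one line, values as JSON. jog_arm: Moves the arm, as the interface text tells. Its arguments: {"type":"object","properties":{"targets":{"type":"array"},"fingers":{"type":"number"},"grip_force":{"type":"number"}},"required":["targets"]}

```bash
mkdir -p pics; ls
python3 - <<'E'
from rig import ctrl
import cv2,numpy as np
s=ctrl.sense();print({k:np.round(v,4).tolist() for k,v in s.items()})
for n in("scene","top"):
    c=ctrl.capture(n);cv2.imwrite(f"pics/{n}0.png",c["img"][:,:,::-1]);print(n,c["intrinsics"].tolist(),np.round(c["T"],4).tolist(), [k for k in c])
    for t in("dispenser","plunger","plunger_top","washer_1","pocket"):
        try: print(t,[(np.round(b["box"]).tolist(),round(b["score"],2)) for b in ctrl.boxes_of(n,t)][:4])
        except Exception as e: print(t,e)
E
```

```text
pics
{'time_s': 0.0, 'joints': [0.9866, 0.3134, 1.4985, -0.0, 1.331, -0.2234], 'dq': [-0.001, 0.0009, 0.0001, 0.0004, 0.0009, 0.0007], 'tau': [-0.0005, -41.2266, -25.9741, -0.0001, 0.0041, 0.0001], 'eef_pos': [185.2124, 490.9821, 247.7272], 'ee_rot': [-0.5814, 0.5818, 0.4017, -0.4026], 'force': [0.2634, 0.3972, 0.4175], 'wrist_torque': [-0.0151, -0.0318, 0.0168], 'grip_width': 0.9945}
scene [[499.2296662918259, 0.0, 314.44868451325345], [0.0, 499.2296662918259, 196.48661896282047], [0.0, 0.0, 1.0]] [[-0.7844, -0.2518, 0.5668, 1151.4172], [0.6198, -0.35, 0.7024, 730.072], [0.0215, 0.9023, 0.4306, 602.5364], [0.0, 0.0, 0.0, 1.0]] ['img', 'intrinsics', 'T']
dispenser [([264.0, 193.0, 357.0, 276.0], 0.69), ([270.0, 235.0, 279.0, 243.0], 0.61)]
plunger [([276.0, 193.0, 294.0, 218.0], 0.69)]
plunger_top [([273.0, 193.0, 289.0, 221.0], 0.62)]
washer_1 [([308.0, 231.0, 328.0, 246.0], 0.52), ([335.0, 290.0, 356.0, 306.0], 0.52), ([380.0, 274.0, 387.0, 284.0], 0.48)]
pocket [([264.0, 195.0, 357.0, 272.0], 0.65)]
top [[407.6974482188001, 0.0, 314.7990596672798], [0.0, 407.6974482188001, 197.21186179238356], [0.0, 0.0, 1.0]] [[0.012, 0.997, -0.076, 467.2876], [-0.9999, 0.0111, -0.0129, -50.9315], [-0.012, 0.0762, 0.997, 983.4854], [0.0, 0.0, 0.0, 1.0]] ['img', 'intrinsics', 'T']
dispenser []
plunger [([306.0, 149.0, 323.0, 164.0], 0.53)]
plunger_top [([303.0, 148.0, 323.0, 163.0], 0.83)]
washer_1 [([230.0, 208.0, 250.0, 225.0], 0.74), ([356.0, 242.0, 376.0, 262.0], 0.65), ([297.0, 189.0, 313.0, 210.0], 0.55)]
pocket [([276.0, 144.0, 342.0, 243.0], 0.85), ([336.0, 197.0, 339.0, 208.0], 0.43)]
```

Run:
```python
import cv2
a=cv2.imread("pics/top0.png")[120:280,200:410];cv2.imwrite("pics/topc.png",cv2.resize(a,None,fx=3.7,fy=3.7,interpolation=cv2.INTER_CUBIC))
a=cv2.imread("pics/scene0.png")[170:330,220:430];cv2.imwrite("pics/scenec.png",cv2.resize(a,None,fx=3.7,fy=3.7,interpolation=cv2.INTER_CUBIC))
```

```text
(no output)
```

View pics/topc.png

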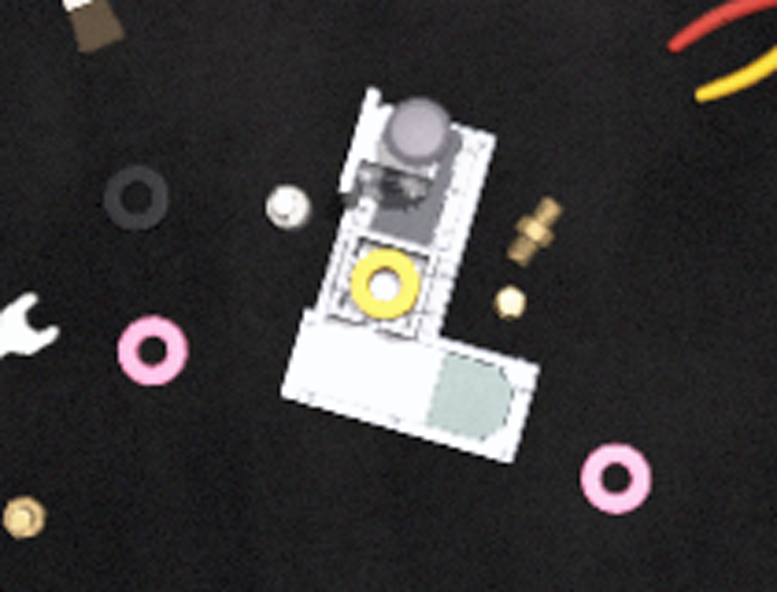

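View pics/scenec.png

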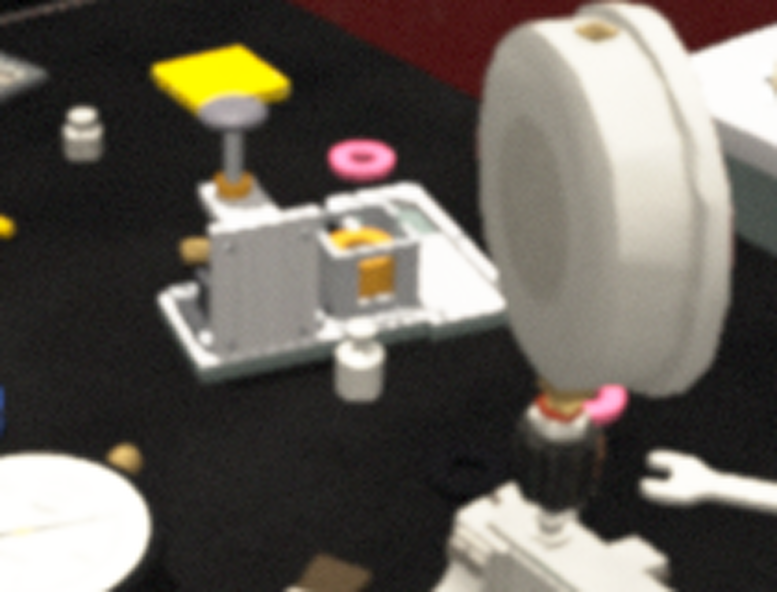

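View pics/top0.png

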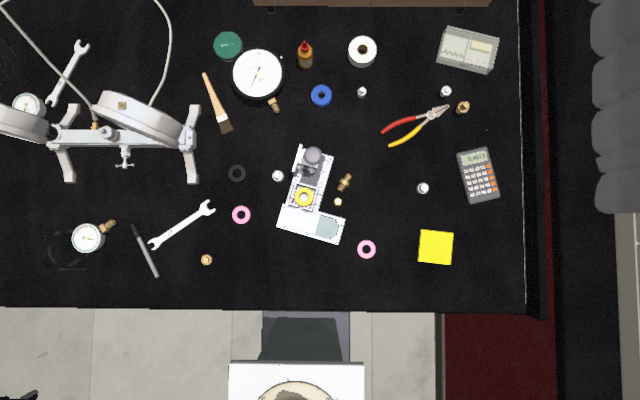

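Top view: magazine with the yellow washer at about (304,197), grey cap at (313,155), delivery plate below, pale pocket at about (327,227). The scene view agrees. Next I'll fit the dispenser's pose.

```bash
cat > h.py <<'E'
import numpy as np,cv2
from rig import ctrl
def proj(c,P):
    P=np.atleast_2d(P);T=c["T"];q=(P-T[:3,3])@T[:3,:3];q=q*[1,-1,-1];u=q@c["intrinsics"].T;return u[:,:2]/u[:,2:]
def back(c,uv,z):
    T=c["T"];d=np.linalg.solve(c["intrinsics"],[uv[0],uv[1],1])*[1,-1,-1];d=T[:3,:3]@d;o=T[:3,3];return o+d*(z-o[2])/d[2]
def disp(p,P):  # p x,y,th
    c,s=np.cos(p[2]),np.sin(p[2]);P=np.atleast_2d(P).astype(float);return P@np.array([[c,-s,0],[s,c,0],[0,0,1]]).T+[p[0],p[1],0]
E
python3 - <<'E'
from h import *
c=ctrl.capture("top");s=ctrl.capture("scene")
def m(mask): 
    n,l,st,ce=cv2.connectedComponentsWithStats(mask.astype(np.uint8));return [(np.round(ce[i],2).tolist(),st[i].tolist()) for i in range(1,n) if st[i][4]>40]
h=cv2.cvtColor(c["img"],cv2.COLOR_RGB2HSV)
for o in(0,):
    roi=np.zeros(h.shape[:2],bool);roi[140:250,270:350]=1
    print("yellow",m(roi&(h[...,1]>120)&(h[...,0]>15)&(h[...,0]<40)))
    print("pocket",m(roi&(h[...,1]>15)&(h[...,0]>50)&(h[...,0]<100)&(h[...,2]>120)))
for cam in(("top",c),("scene",s)):
    for t in("plunger_top",):
        for r in ctrl.regions_of(cam[0],t): 
            ys,xs=np.nonzero(r["region"]);print(cam[0],r["score"],r["box"],xs.mean(),ys.mean())
print("w4",back(c,(304.05,197),46),"cap",back(c,(312.7,155.1),155),back(c,(312.7,155.1),152))
E
```

```text
yellow [([303.75, 196.12], [295, 187, 18, 19, 197])]
pocket [([326.92, 226.92], [316, 215, 23, 23, 361])]
top 0.67 [303.6, 145.9, 323.3, 164.1] 312.47791164658634 155.43775100401606
scene 0.75 [433.4, 260.5, 444.9, 278.6] 440.4831460674157 268.9887640449438
scene 0.71 [270.8, 192.8, 290.4, 221.3] 282.35648148148147 203.4814814814815
w4 [538.97323196 -14.04076492  46.        ] cap [617.16588433 -34.89539468 155.        ] [617.70860345 -34.83732706 152.        ]
```

Run:
```python
from h import *
from scipy.optimize import least_squares
c=ctrl.capture("top");s=ctrl.capture("scene")
obs=[(c,[0,0,46],(303.9,196.5)),(c,[80,0,154],(312.6,155.2)),(c,[-53,-73,10],(326.9,226.9)),(s,[80,0,155],(283,199.7)),(c,[-53,0,14],None)]
f=lambda p:np.concatenate([(proj(k,disp(p,P))[0]-u) for k,P,u in obs if u is not None])
r=least_squares(f,[539,-14,-.26]);p=r.x;print(p,np.round(r.fun,2))
for n,P in dict(cap=[80,0,155],mouth=[-53,0,14],pocket=[-53,-73,10]).items(): print(n,disp(p,P))
# overlay
img=cv2.resize(c["img"][120:280,200:410],None,fx=3.7,fy=3.7)[:,:,::-1].copy()
def poly(P,col):
    q=((proj(c,disp(p,P))-[200,120])*3.7).astype(np.int32);cv2.polylines(img,[q],True,col,1)
poly([[-28,46,14],[-78,46,14],[-78,-98,14],[-28,-98,14]],(0,0,255))
poly([[28,28,60],[28,-28,60],[-28,-28,60],[-28,28,60]],(0,200,0))
poly([[-28,-48,14],[-78,-48,14],[-78,-98,10],[-28,-98,10]],(255,0,0))
poly([[80+19.5*np.cos(a),19.5*np.sin(a),155] for a in np.linspace(0,6.28,30)],(0,200,255))
poly([[22*np.cos(a),22*np.sin(a),46] for a in np.linspace(0,6.28,30)],(255,0,255))
cv2.imwrite("pics/fit.png",img);np.save("p.npy",p)
q=ctrl.sense()["ee_rot"]
from scipy.spatial.transform import Rotation as R
print(np.round(R.from_quat(np.r_[q[1:],q[0]]).as_matrix(),3))
```

```text
[ 5.40963179e+02 -1.24951063e+01 -2.67132422e-01] [-0.51 -0.37 -0.51 -0.48  0.36  0.16  0.15 -2.11]
cap [[618.12572388 -33.61243883 155.        ]]
mouth [[489.8429937    1.49512642  14.        ]]
pocket [[470.57342781 -68.91569541  10.        ]]
[[ 0.353 -0.    -0.936]
 [ 0.936  0.     0.353]
 [ 0.    -1.     0.   ]]
```

View pics/fit.png

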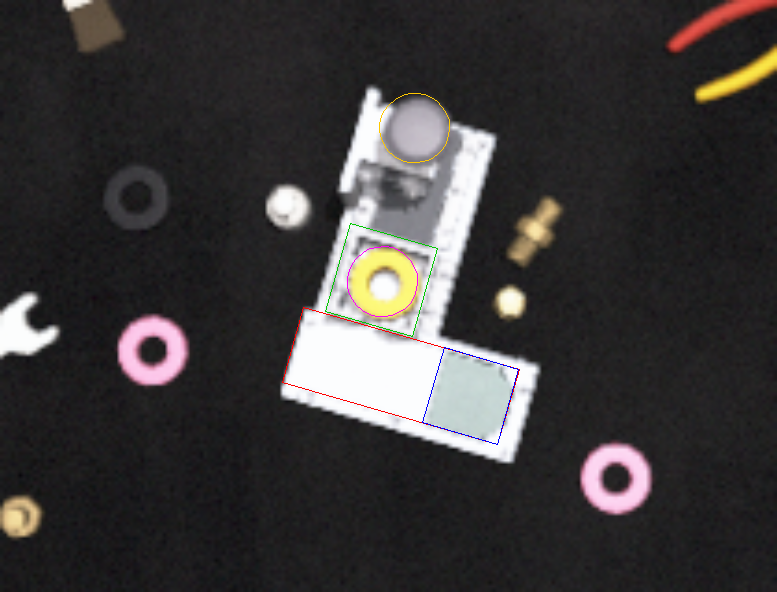

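```bash
cat >> h.py <<'E'
from scipy.spatial.transform import Rotation as Ro
def tool():
    s=ctrl.sense();q=s["ee_rot"];return np.array(s["eef_pos"]),Ro.from_quat(np.r_[q[1:],q[0]]).as_matrix(),s
def rep():
    p=np.load("p.npy");t,R,s=tool()
    print("t",s["time_s"],"tcp",t,"force",s["force"],"grip",s["grip_width"])
    c,sn=np.cos(p[2]),np.sin(p[2]);Rd=np.array([[c,-sn,0],[sn,c,0],[0,0,1]])
    print("tcp in disp",Rd.T@(t-[p[0],p[1],0]),"R in disp",np.round(Rd.T@R,3).tolist())
    return p,t,R,Rd
E
python3 - <<'E'
import numpy as np;np.save("p.npy",[540.3,-13.2,-.266])
from h import *
p,t,R,Rd=rep()
for w in ([400,120,248],): print(R.T@(np.array(w)-t))
a=-0.095
print("target cap",disp(p,[80,0,0]), R.T@(disp(p,[80,0,248])[0]-t))
E
```

```text
t 0.9 tcp [185.34522365 491.21809218 248.30450492] force [ 0.14945514 -0.06844457 -0.7308986 ] grip 1.005635709060815
tcp in disp [-475.06957294  393.36929956  248.30450492] R in disp [[0.095, -0.0, -0.996], [0.996, 0.0, 0.095], [0.0, -1.0, 0.0]]
[-2.71541968e+02  2.97400944e-01 -3.31880263e+02]
target cap [[617.48640873 -34.22993836   0.        ]] [-3.39066348e+02  2.93610548e-01 -5.89809847e+02]
```

>>> jog_arm(targets=[{"offset": [-0.03, 0, -0.02], "yaw": -0.095}, {"offset": [-0.06, 0, -0.045], "yaw": -0.095}, {"offset": [-0.085, 0, -0.07], "yaw": -0.095}, {"offset": [-0.11, 0, -0.1], "yaw": -0.095}, {"offset": [-0.135, 0, -0.13], "yaw": -0.095}, {"offset": [-0.16, 0, -0.16], "yaw": -0.095}, {"offset": [-0.185, 0, -0.19], "yaw": -0.095}, {"offset": [-0.21, 0, -0.22], "yaw": -0.095}, {"offset": [-0.23, 0, -0.25], "yaw": -0.095}, {"offset": [-0.25, 0, -0.28], "yaw": -0.095}, {"offset": [-0.265, 0, -0.31], "yaw": -0.095}, {"offset": [-0.27, 0, -0.33], "yaw": -0.095}], fingers=0, grip_force=40)

```text
time_s: 1.9
eef_pos: [400.2, 119.4, 248.5]
ee_rot: [-0.562, 0.563, 0.429, -0.428]
force: [-0.3, 0.9, -0.1]
grip_width: -0.004
```

Run:
```python
from h import *
p,t,R,Rd=rep()
print(R.T@(disp(p,[80,0,248])[0]-t))
```

```text
t 1.9 tcp [400.17752929 119.42239616 248.50237616] force [-0.28244476  0.89680949 -0.06701726] grip -0.0041198074791813435
tcp in disp [-170.05738891   91.12349443  248.50237616] R in disp [[0.002, 0.001, -1.0], [1.0, -0.0, 0.002], [-0.0, -1.0, -0.001]]
[ -90.52656983    0.76002093 -250.27345823]
```

>>> jog_arm(targets=[{"offset": [-0.01, 0, -0.025], "yaw": 0}, {"offset": [-0.02, 0, -0.05], "yaw": 0}, {"offset": [-0.03, 0, -0.08], "yaw": 0}, {"offset": [-0.04, 0, -0.11], "yaw": 0}, {"offset": [-0.05, 0, -0.14], "yaw": 0}, {"offset": [-0.06, 0, -0.17], "yaw": 0}, {"offset": [-0.07, 0, -0.2], "yaw": 0}, {"offset": [-0.08, 0.01, -0.225], "yaw": 0}, {"offset": [-0.0905, 0.02, -0.245], "yaw": 0}, {"offset": [-0.0905, 0.04, -0.25], "yaw": 0}, {"offset": [-0.0905, 0.055, -0.25], "yaw": 0}, {"offset": [-0.0905, 0.06, -0.25], "yaw": 0}])

```text
time_s: 2.9
eef_pos: [616.6, -34.3, 185.9]
ee_rot: [0.563, -0.562, -0.428, 0.429]
force: [-0.8, -0.1, -0.1]
grip_width: -0.004
```

Run:
```python
from h import *
p,t,R,Rd=rep()
for n,(x,y) in dict(top=(250,110),scene=(220,130)).items():
    c=ctrl.capture(n);cv2.imwrite(f"pics/{n}1.png",cv2.resize(c["img"][y:y+140,x:x+160],None,fx=4,fy=4,interpolation=cv2.INTER_CUBIC)[:,:,::-1])
```

```text
t 2.9 tcp [616.61545413 -34.28970577 185.8932369 ] force [-0.83518872 -0.11134629 -0.12486429] grip -0.0039690395209338244
tcp in disp [ 79.17538809  -0.28661691 185.8932369 ] R in disp [[0.003, -0.003, -1.0], [1.0, -0.0, 0.003], [-0.0, -1.0, 0.003]]
```

View pics/scene1.png

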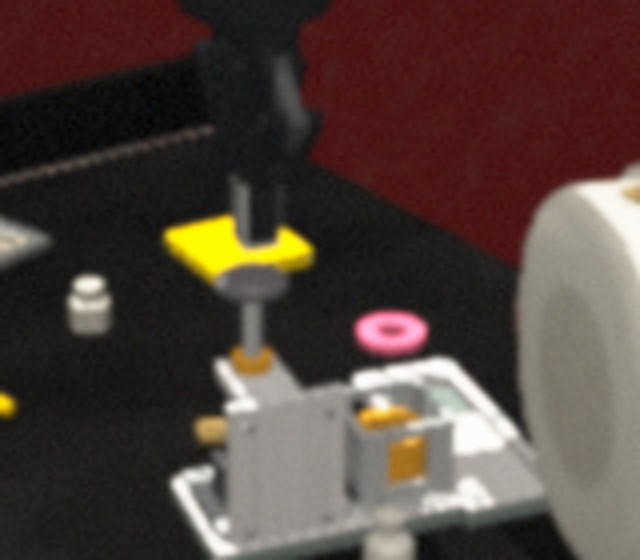

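Scene crop: the closed fingertips are directly above the grey cap, tips at about (255,245) and cap at (252,280).

>>> jog_arm(targets=[{"offset": [0, 0.005, 0], "yaw": 0}, {"offset": [0, 0.01, 0], "yaw": 0}, {"offset": [0, 0.014, 0], "yaw": 0}, {"offset": [0, 0.018, 0], "yaw": 0}, {"offset": [0, 0.022, 0], "yaw": 0}, {"offset": [0, 0.026, 0], "yaw": 0}, {"offset": [0, 0.03, 0], "yaw": 0}, {"offset": [0, 0.034, 0], "yaw": 0}, {"offset": [0, 0.038, 0], "yaw": 0}, {"offset": [0, 0.042, 0], "yaw": 0}, {"offset": [0, 0.045, 0], "yaw": 0}, {"offset": [0, 0.046, 0], "yaw": 0}])

```text
time_s: 4.0
eef_pos: [617.1, -33.9, 143.2]
ee_rot: [-0.562, 0.563, 0.429, -0.429]
force: [-3.6, 0.8, 11.0]
grip_width: 0.001
```

>>> jog_arm(targets=[{"offset": [0, 0.002, 0], "yaw": 0}, {"offset": [0, 0.004, 0], "yaw": 0}, {"offset": [0, 0.006, 0], "yaw": 0}, {"offset": [0, 0.007, 0], "yaw": 0}, {"offset": [0, 0.007, 0], "yaw": 0}])

```text
time_s: 4.42
eef_pos: [617.1, -34.0, 137.7]
ee_rot: [-0.562, 0.563, 0.429, -0.429]
force: [-5.0, 0.6, 8.6]
grip_width: 0.001
```

>>> jog_arm(targets=[{"offset": [0, 0.001, 0], "yaw": 0}, {"offset": [0, 0.002, 0], "yaw": 0}, {"offset": [0, 0.003, 0], "yaw": 0}])

```text
time_s: 4.67
eef_pos: [617.2, -33.9, 137.5]
ee_rot: [-0.561, 0.563, 0.429, -0.428]
force: [-12.9, 1.8, 25.7]
grip_width: -0.0
```

Run:
```python
from h import *
p,t,R,Rd=rep()
c=ctrl.capture("scene");cv2.imwrite("pics/scene2.png",cv2.resize(c["img"][170:310,220:380],None,fx=4,fy=4,interpolation=cv2.INTER_CUBIC)[:,:,::-1])
```

```text
t 4.6667 tcp [617.15373814 -33.92123057 137.49011089] force [-12.90956265   1.79562754  25.69929067] grip -0.0002882418190890116
tcp in disp [ 79.59787807   0.21040004 137.49011089] R in disp [[0.002, 0.003, -1.0], [1.0, -0.001, 0.002], [-0.001, -1.0, -0.003]]
```

View pics/scene2.png

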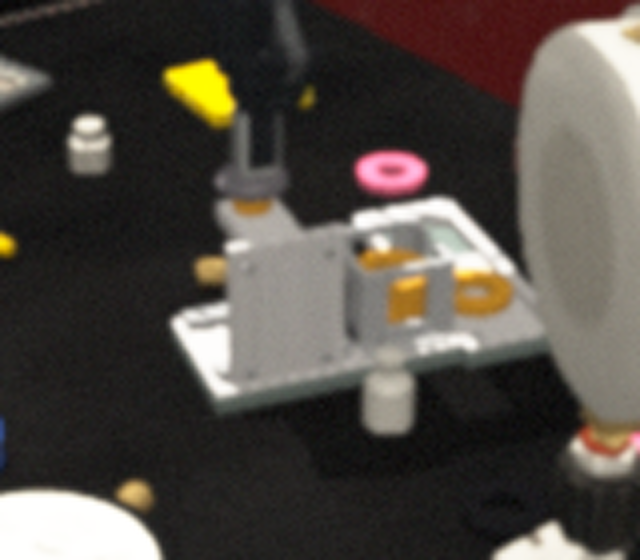

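Hard stop reached: force jumped to 26 N at 34 mm. The washer is out on the plate at about (482,292) in the crop. Releasing the plunger smoothly, with the tool rising straight up.

>>> jog_arm(targets=[{"offset": [0, -0.006, 0], "yaw": 0}, {"offset": [0, -0.012, 0], "yaw": 0}, {"offset": [0, -0.018, 0], "yaw": 0}, {"offset": [0, -0.024, 0], "yaw": 0}, {"offset": [0, -0.03, 0], "yaw": 0}, {"offset": [0, -0.036, 0], "yaw": 0}, {"offset": [0, -0.042, 0], "yaw": 0}, {"offset": [0, -0.05, 0], "yaw": 0}, {"offset": [0, -0.06, 0], "yaw": 0}, {"offset": [0, -0.07, 0], "yaw": 0}, {"offset": [0, -0.075, 0], "yaw": 0}, {"offset": [0, -0.075, 0], "yaw": 0}])

```text
time_s: 5.72
eef_pos: [617.4, -33.9, 214.3]
ee_rot: [-0.56, 0.564, 0.43, -0.428]
force: [-0.1, -0.8, -0.0]
grip_width: 0.002
```

Run:
```python
from h import *
p,t,R,Rd=rep()
c=ctrl.capture("scene");cv2.imwrite("pics/scene3.png",cv2.resize(c["img"][170:310,220:380],None,fx=4,fy=4,interpolation=cv2.INTER_CUBIC)[:,:,::-1])
c=ctrl.capture("top");cv2.imwrite("pics/top3.png",cv2.resize(c["img"][120:280,250:380],None,fx=3.7,fy=3.7,interpolation=cv2.INTER_CUBIC)[:,:,::-1])
```

```text
t 5.7167 tcp [617.42582947 -33.89745348 214.25595386] force [-0.07255606 -0.75087438 -0.04689893] grip 0.0023760988270559867
tcp in disp [ 79.8541496    0.3048667  214.25595386] R in disp [[0.002, 0.006, -1.0], [1.0, -0.001, 0.002], [-0.001, -1.0, -0.006]]
```

View pics/scene3.png

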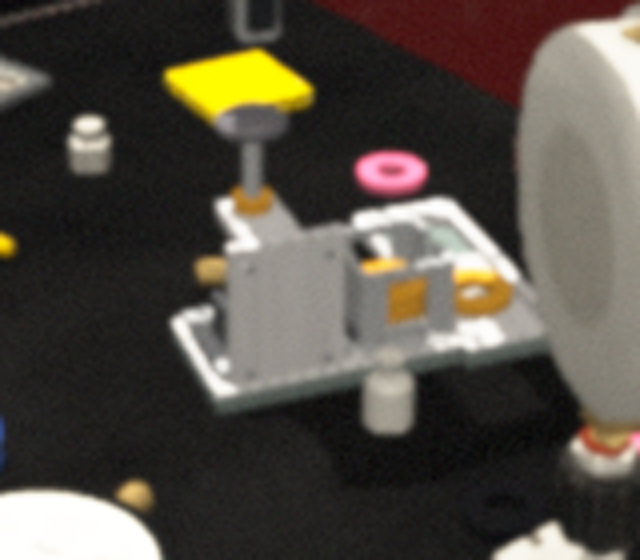

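View pics/top3.png

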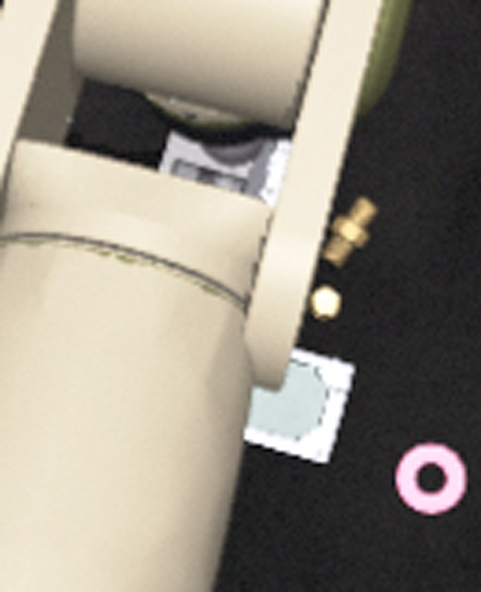

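Plunger is up, the stack has dropped, and the washer lies at the mouth at about (482,292) in the crop. Next: move to beside its +y edge.

>>> jog_arm(targets=[{"offset": [0.015, 0, 0.03], "yaw": 0}, {"offset": [0.03, 0, 0.06], "yaw": 0}, {"offset": [0.045, 0, 0.09], "yaw": 0}, {"offset": [0.055, 0, 0.115], "yaw": 0}, {"offset": [0.062, 0, 0.133], "yaw": 0}, {"offset": [0.062, 0.025, 0.133], "yaw": 0}, {"offset": [0.062, 0.05, 0.133], "yaw": 0}, {"offset": [0.062, 0.075, 0.133], "yaw": 0}, {"offset": [0.062, 0.1, 0.133], "yaw": 0}, {"offset": [0.062, 0.115, 0.133], "yaw": 0}, {"offset": [0.062, 0.125, 0.133], "yaw": 0}, {"offset": [0.062, 0.125, 0.133], "yaw": 0}])

```text
time_s: 6.82
eef_pos: [504.2, 61.1, 85.1]
ee_rot: [-0.562, 0.562, 0.428, -0.429]
force: [0.3, 0.1, -0.0]
grip_width: -0.001
```

Run:
```python
from h import *
p,t,R,Rd=rep()
c=ctrl.capture("scene");cv2.imwrite("pics/scene4.png",cv2.resize(c["img"][170:310,220:380],None,fx=4,fy=4,interpolation=cv2.INTER_CUBIC)[:,:,::-1])
c=ctrl.capture("top");cv2.imwrite("pics/top4.png",cv2.resize(c["img"][120:280,250:380],None,fx=3.7,fy=3.7,interpolation=cv2.INTER_CUBIC)[:,:,::-1])
```

```text
t 6.8167 tcp [504.20479336  61.05778249  85.07756897] force [ 0.32119757  0.05741104 -0.0421681 ] grip -0.0011482604512479814
tcp in disp [-54.34619952  62.15764475  85.07756897] R in disp [[0.002, -0.001, -1.0], [1.0, -0.002, 0.002], [-0.002, -1.0, 0.001]]
```

View pics/scene4.png

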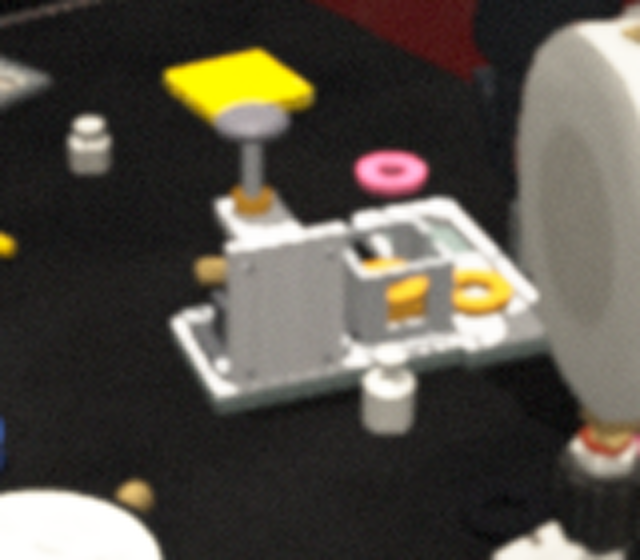

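View pics/top4.png

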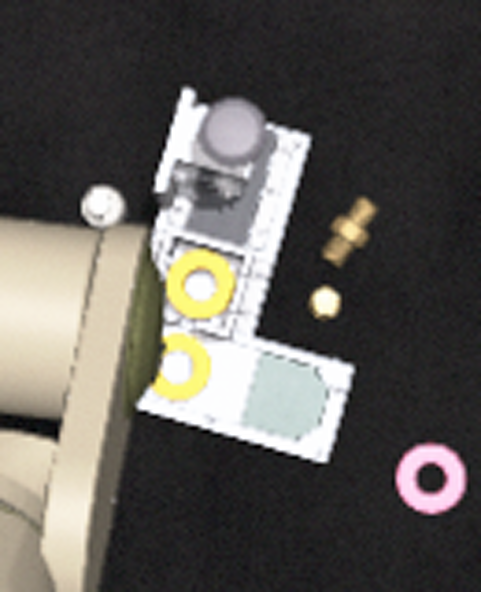

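Top crop: the ejected washer is centred at about (180,367), clear of the gripper, and three washers remain in the stack.

>>> jog_arm(targets=[{"offset": [0, 0.015, 0], "yaw": 0}, {"offset": [0, 0.03, 0], "yaw": 0}, {"offset": [0, 0.04, 0], "yaw": 0}, {"offset": [0, 0.046, 0], "yaw": 0}, {"offset": [0, 0.05, 0], "yaw": 0}, {"offset": [0, 0.051, 0], "yaw": 0}, {"offset": [0, 0.051, 0], "yaw": 0}])

```text
time_s: 7.5
eef_pos: [505.9, 60.8, 36.8]
ee_rot: [-0.561, 0.563, 0.429, -0.428]
force: [0.4, 0.6, 0.5]
grip_width: 0.002
```

Run:
```python
from h import *
p,t,R,Rd=rep()
c=ctrl.capture("top");b=back(c,(298.65,219.2),22);print("washer in disp",Rd.T@(b-[p[0],p[1],0]))
cv2.imwrite("pics/top5.png",cv2.resize(c["img"][170:270,250:380],None,fx=5,fy=5,interpolation=cv2.INTER_CUBIC)[:,:,::-1])
```

```text
t 7.5 tcp [505.94002843  60.83876009  36.77331368] force [0.43356353 0.63913606 0.47401495] grip 0.0016279205509294656
tcp in disp [-52.61441713  62.40247392  36.77331368] R in disp [[0.001, 0.004, -1.0], [1.0, -0.001, 0.001], [-0.001, -1.0, -0.004]]
washer in disp [-53.45083093  -2.02418496  22.        ]
```

View pics/top5.png

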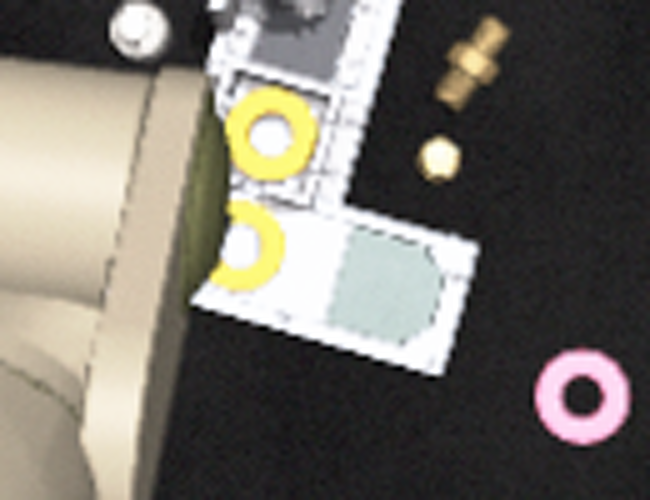

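>>> jog_arm(targets=[{"offset": [0, 0.003, 0], "yaw": 0}, {"offset": [-0.005, 0.003, 0], "yaw": 0}, {"offset": [-0.01, 0.003, 0], "yaw": 0}, {"offset": [-0.015, 0.003, 0], "yaw": 0}, {"offset": [-0.02, 0.003, 0], "yaw": 0}, {"offset": [-0.024, 0.003, 0], "yaw": 0}, {"offset": [-0.028, 0.003, 0], "yaw": 0}, {"offset": [-0.032, 0.003, 0], "yaw": 0}, {"offset": [-0.036, 0.003, 0], "yaw": 0}, {"offset": [-0.04, 0.003, 0], "yaw": 0}, {"offset": [-0.044, 0.003, 0], "yaw": 0}, {"offset": [-0.046, 0.003, 0], "yaw": 0}])

```text
time_s: 8.55
eef_pos: [493.8, 16.0, 34.0]
ee_rot: [-0.561, 0.564, 0.429, -0.428]
force: [0.4, 1.3, -0.4]
grip_width: -0.004
```

Run:
```python
from h import *
p,t,R,Rd=rep()
c=ctrl.capture("scene");cv2.imwrite("pics/scene6.png",cv2.resize(c["img"][200:280,290:370],None,fx=6,fy=6,interpolation=cv2.INTER_CUBIC)[:,:,::-1])
c=ctrl.capture("top")
cv2.imwrite("pics/top6.png",cv2.resize(c["img"][170:270,250:380],None,fx=5,fy=5,interpolation=cv2.INTER_CUBIC)[:,:,::-1])
```

```text
t 8.55 tcp [493.75983802  15.99953904  33.99092592] force [ 0.40998323  1.3444144  -0.40743274] grip -0.003794490588043606
tcp in disp [-52.57915589  15.93838522  33.99092592] R in disp [[0.002, 0.004, -1.0], [1.0, -0.001, 0.002], [-0.001, -1.0, -0.004]]
```

View pics/top6.png

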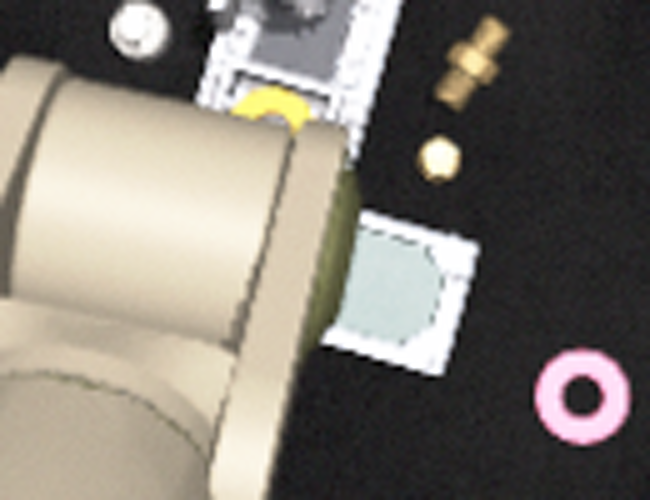

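View pics/scene6.png

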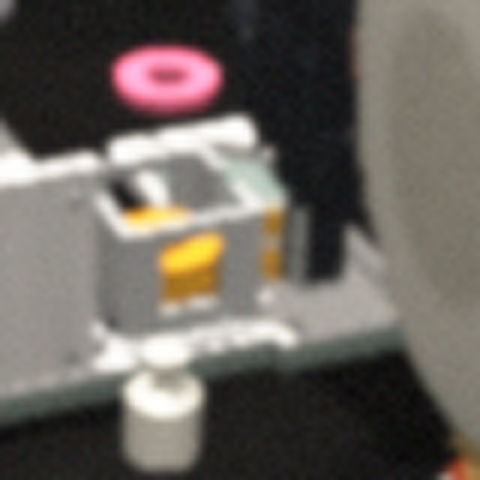

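Scene crop: the finger (about 300,250) is pushing the washer, whose edge shows at about (272,240). It is moving along the plate towards the pocket.

>>> jog_arm(targets=[{"offset": [-0.004, 0, 0], "yaw": 0}, {"offset": [-0.008, 0, 0], "yaw": 0}, {"offset": [-0.012, 0, 0], "yaw": 0}, {"offset": [-0.016, 0, 0], "yaw": 0}, {"offset": [-0.02, 0, 0], "yaw": 0}, {"offset": [-0.024, 0, 0], "yaw": 0}, {"offset": [-0.028, 0, 0], "yaw": 0}, {"offset": [-0.032, 0, 0], "yaw": 0}, {"offset": [-0.036, 0, 0], "yaw": 0}, {"offset": [-0.039, 0, 0], "yaw": 0}, {"offset": [-0.041, 0, 0], "yaw": 0}, {"offset": [-0.042, 0, 0], "yaw": 0}])

```text
time_s: 9.65
eef_pos: [482.7, -24.7, 34.1]
ee_rot: [-0.561, 0.564, 0.429, -0.428]
force: [-0.0, 0.6, 0.1]
grip_width: -0.002
```

Run:
```python
from h import *
p,t,R,Rd=rep()
c=ctrl.capture("scene");cv2.imwrite("pics/scene7.png",cv2.resize(c["img"][190:270,290:390],None,fx=6,fy=6,interpolation=cv2.INTER_CUBIC)[:,:,::-1])
c=ctrl.capture("top")
cv2.imwrite("pics/top7.png",cv2.resize(c["img"][170:270,250:380],None,fx=5,fy=5,interpolation=cv2.INTER_CUBIC)[:,:,::-1])
```

```text
t 9.65 tcp [482.68755743 -24.6534144   34.05525702] force [-0.0041065   0.60014053  0.08582453] grip -0.0023831914752233292
tcp in disp [-52.57541176 -26.19542552  34.05525702] R in disp [[0.002, 0.004, -1.0], [1.0, -0.001, 0.002], [-0.001, -1.0, -0.004]]
```

View pics/top7.png

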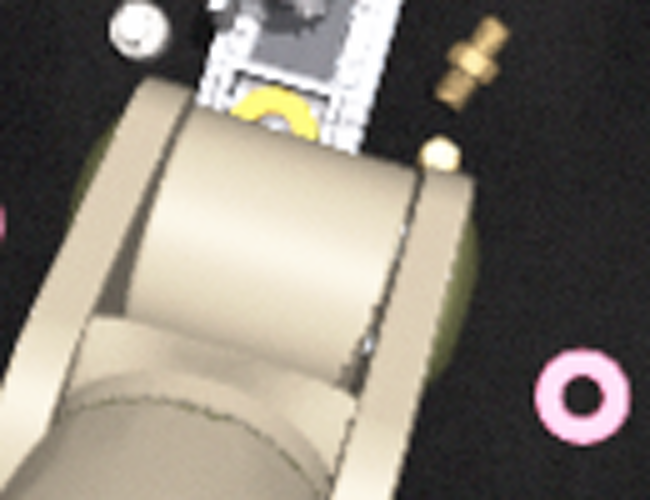

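View pics/scene7.png

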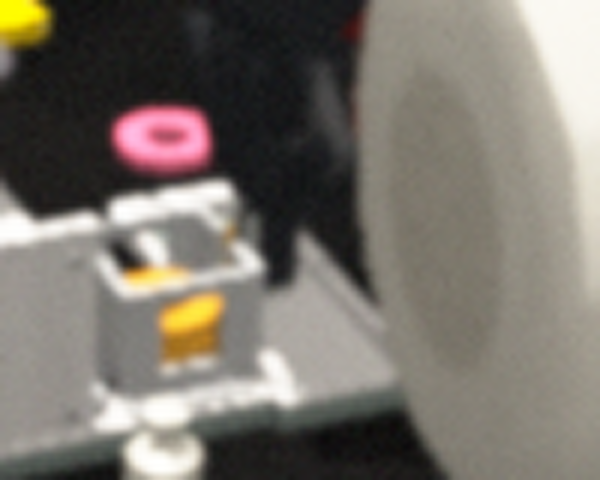

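The washer is mostly hidden, with just a sliver at about (230,230). I'll advance 6 mm gently, then back off and look.

>>> jog_arm(targets=[{"offset": [-0.002, 0, 0], "yaw": 0}, {"offset": [-0.004, 0, 0], "yaw": 0}, {"offset": [-0.006, 0, 0], "yaw": 0}, {"offset": [-0.007, 0, 0], "yaw": 0}, {"offset": [-0.007, 0, 0], "yaw": 0}])

```text
time_s: 10.17
eef_pos: [480.8, -31.4, 34.0]
ee_rot: [-0.561, 0.564, 0.429, -0.428]
force: [-0.7, -0.2, -0.8]
grip_width: 0.001
```

>>> jog_arm(targets=[{"offset": [0.015, 0, 0], "yaw": 0}, {"offset": [0.035, -0.01, 0], "yaw": 0}, {"offset": [0.055, -0.04, 0], "yaw": 0}, {"offset": [0.075, -0.07, 0], "yaw": 0}, {"offset": [0.1, -0.1, 0], "yaw": 0}, {"offset": [0.13, -0.11, 0], "yaw": 0}, {"offset": [0.15, -0.11, 0], "yaw": 0}, {"offset": [0.16, -0.11, 0], "yaw": 0}])

```text
time_s: 10.83
eef_pos: [523.2, 125.1, 144.6]
ee_rot: [-0.56, 0.564, 0.43, -0.428]
force: [0.3, -0.2, -0.2]
grip_width: 0.001
```

Run:
```python
from h import *
p,t,R,Rd=rep()
c=ctrl.capture("scene");cv2.imwrite("pics/scene8.png",cv2.resize(c["img"][190:270,290:390],None,fx=6,fy=6,interpolation=cv2.INTER_CUBIC)[:,:,::-1])
c=ctrl.capture("top")
cv2.imwrite("pics/top8.png",cv2.resize(c["img"][170:270,250:380],None,fx=5,fy=5,interpolation=cv2.INTER_CUBIC)[:,:,::-1])
```

```text
t 10.8333 tcp [523.23770029 125.13945692 144.64830187] force [ 0.26285054 -0.19847102 -0.19386389] grip 0.0014176437554696403
tcp in disp [-52.82809864 128.98883442 144.64830187] R in disp [[0.0, 0.006, -1.0], [1.0, -0.0, 0.0], [-0.0, -1.0, -0.006]]
```

View pics/top8.png

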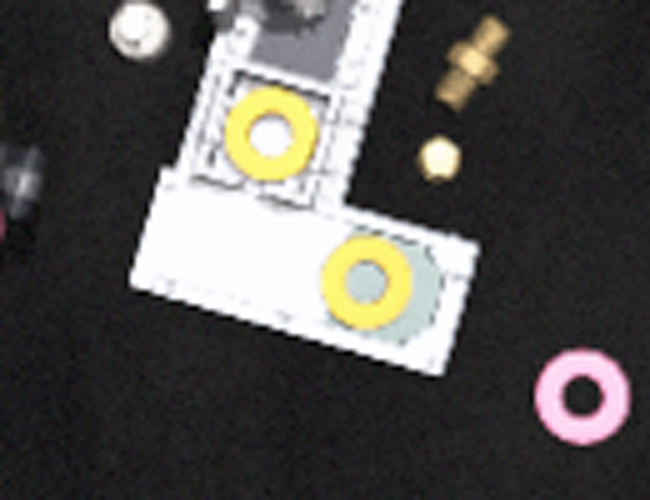

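View pics/scene8.png

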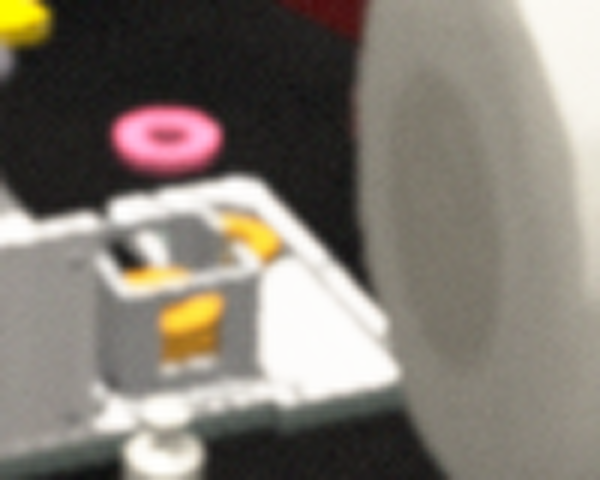

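```bash
cat >> h.py <<'E'
def washer():
    p=np.load("p.npy");c=ctrl.capture("top");h=cv2.cvtColor(c["img"],cv2.COLOR_RGB2HSV)
    m=((h[...,1]>110)&(h[...,0]>15)&(h[...,0]<40)).astype(np.uint8);m[:205]=0;m[250:]=0;m[:,:280]=0;m[:,350:]=0
    pts=max(cv2.findContours(m,0,2)[0],key=cv2.contourArea);e=cv2.fitEllipse(pts);print(e)
    co,s=np.cos(p[2]),np.sin(p[2]);Rd=np.array([[co,-s,0],[s,co,0],[0,0,1]])
    for z in(18,22):print(z,Rd.T@(back(c,e[0],z)-[p[0],p[1],0]))
E
python3 -c "
from h import *
washer()"
```

```text
((322.863037109375, 226.09364318847656), (16.773862838745117, 17.453733444213867), 14.908860206604004)
18 [-53.3560689  -61.33799419  18.        ]
22 [-53.38577362 -61.31421146  22.        ]
```

Top crop: the washer is at about (367,282) while the pocket spans roughly 330–445, so it is 12 mm short and resting over the step. The finger's face turned out only about 6 mm from the TCP. I'll go back in and push the TCP to dispenser y ≈ −45.

>>> jog_arm(targets=[{"offset": [-0.03, 0, 0], "yaw": 0}, {"offset": [-0.06, 0, 0], "yaw": 0}, {"offset": [-0.09, 0.01, 0], "yaw": 0}, {"offset": [-0.11, 0.03, 0], "yaw": 0}, {"offset": [-0.12, 0.055, 0], "yaw": 0}, {"offset": [-0.12, 0.08, 0], "yaw": 0}, {"offset": [-0.12, 0.1, 0], "yaw": 0}, {"offset": [-0.12, 0.108, 0], "yaw": 0}, {"offset": [-0.12, 0.111, 0], "yaw": 0}, {"offset": [-0.12, 0.111, 0], "yaw": 0}])

```text
time_s: 11.82
eef_pos: [490.6, 6.4, 32.3]
ee_rot: [-0.561, 0.563, 0.429, -0.429]
force: [-0.2, 0.3, 0.1]
grip_width: -0.003
```

```bash
python3 -c "
from h import *
rep()"
```

```text
t 11.8167 tcp [490.63281009   6.37161946  32.31937529] force [-0.21795095  0.31265832  0.07581343] grip -0.0026060706057716675
tcp in disp [-53.06527465   5.82706346  32.31937529] R in disp [[0.002, 0.002, -1.0], [1.0, -0.002, 0.002], [-0.002, -1.0, -0.002]]
```

>>> jog_arm(targets=[{"offset": [-0.007, -0.001, 0], "yaw": 0}, {"offset": [-0.015, -0.001, 0], "yaw": 0}, {"offset": [-0.023, -0.001, 0], "yaw": 0}, {"offset": [-0.03, -0.001, 0], "yaw": 0}, {"offset": [-0.036, -0.001, 0], "yaw": 0}, {"offset": [-0.04, -0.001, 0], "yaw": 0}, {"offset": [-0.043, -0.001, 0], "yaw": 0}, {"offset": [-0.0455, -0.001, 0], "yaw": 0}, {"offset": [-0.048, -0.001, 0], "yaw": 0}, {"offset": [-0.0495, -0.001, 0], "yaw": 0}, {"offset": [-0.0505, -0.001, 0], "yaw": 0}, {"offset": [-0.0505, -0.001, 0], "yaw": 0}])

```text
time_s: 12.82
eef_pos: [477.2, -42.4, 33.4]
ee_rot: [-0.561, 0.563, 0.429, -0.429]
force: [0.3, -0.1, 0.3]
grip_width: -0.003
```

>>> jog_arm(targets=[{"offset": [0.015, 0, 0], "yaw": 0}, {"offset": [0.035, -0.01, 0], "yaw": 0}, {"offset": [0.055, -0.04, 0], "yaw": 0}, {"offset": [0.085, -0.07, 0], "yaw": 0}, {"offset": [0.11, -0.1, 0], "yaw": 0}, {"offset": [0.14, -0.11, 0], "yaw": 0}, {"offset": [0.165, -0.11, 0], "yaw": 0}, {"offset": [0.175, -0.11, 0], "yaw": 0}])

```text
time_s: 13.48
eef_pos: [524.0, 129.4, 143.9]
ee_rot: [-0.561, 0.563, 0.43, -0.429]
force: [-0.2, 0.3, -0.6]
grip_width: -0.001
```

Run:
```python
from h import *
rep();washer()
c=ctrl.capture("scene");cv2.imwrite("pics/scene9.png",cv2.resize(c["img"][190:270,270:370],None,fx=6,fy=6,interpolation=cv2.INTER_CUBIC)[:,:,::-1])
c=ctrl.capture("top")
cv2.imwrite("pics/top9.png",cv2.resize(c["img"][140:270,250:380],None,fx=4.5,fy=4.5,interpolation=cv2.INTER_CUBIC)[:,:,::-1])
```

```text
t 13.4833 tcp [523.9600437  129.36591911 143.92037886] force [-0.2489456   0.32971492 -0.60949406] grip -0.0008389375901444959
tcp in disp [-53.24218796 133.25653787 143.92037886] R in disp [[-0.001, 0.004, -1.0], [1.0, -0.001, -0.001], [-0.001, -1.0, -0.004]]
((327.3406982421875, 227.35745239257812), (16.715435028076172, 17.313688278198242), 50.2686653137207)
18 [-53.31905707 -72.31491954  18.        ]
22 [-53.34891513 -72.24565947  22.        ]
```

View pics/top9.png

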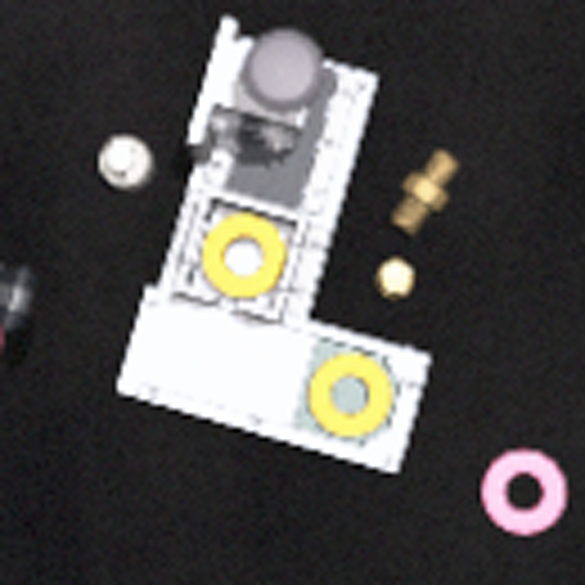

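View pics/scene9.png

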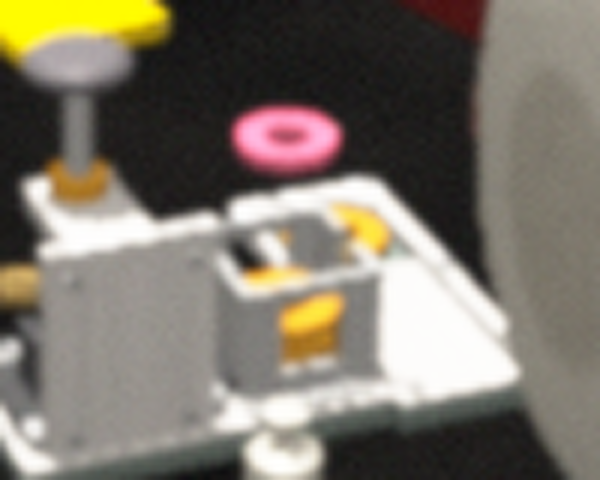

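Run:
```python
from h import *
p=np.load("p.npy");c=ctrl.capture("top")
co,s=np.cos(p[2]),np.sin(p[2]);Rd=np.array([[co,-s,0],[s,co,0],[0,0,1]])
a=cv2.imread("pics/top0.png");b=c["img"][:,:,::-1].copy()
# profile along dispenser y at several x, red channel (plate white ->teal)
for nm,img in(("before",a),("now",b)):
  for x in (-72,-53,-34):
    ys=np.arange(-38,-104,-2.);uv=proj(c,disp(p,[[x,y,12] for y in ys])).astype(np.float32)
    v=cv2.remap(img,uv[:,0][None],uv[:,1][None],cv2.INTER_LINEAR)[0]
    print(nm,x,[f"{int(y)}:{int(k[2])}/{int(k[0])}" for y,k in zip(ys,v)])
```

```text
before -72 ['-38:252/254', '-40:252/254', '-42:252/254', '-44:252/254', '-46:233/240', '-48:206/218', '-50:191/204', '-52:197/210', '-54:197/211', '-56:198/210', '-58:196/209', '-60:193/208', '-62:197/209', '-64:197/209', '-66:197/210', '-68:197/211', '-70:195/210', '-72:194/206', '-74:193/208', '-76:195/208', '-78:195/208', '-80:194/207', '-82:195/206', '-84:191/204', '-86:191/204', '-88:202/215', '-90:222/234', '-92:237/244', '-94:250/253', '-96:252/254', '-98:252/254', '-100:252/254', '-102:252/254']
before -53 ['-38:252/254', '-40:252/254', '-42:252/254', '-44:252/254', '-46:226/235', '-48:202/214', '-50:194/206', '-52:200/214', '-54:200/215', '-56:200/215', '-58:199/212', '-60:198/211', '-62:198/211', '-64:196/209', '-66:196/210', '-68:196/209', '-70:197/210', '-72:198/212', '-74:197/211', '-76:195/209', '-78:195/209', '-80:197/210', '-82:199/211', '-84:198/212', '-86:198/214', '-88:200/214', '-90:200/213', '-92:199/212', '-94:197/209', '-96:168/180', '-98:225/232', '-100:249/252', '-102:252/254']
before -34 ['-38:252/254', '-40:252/254', '-42:252/254', '-44:251/253', '-46:233/2
[... 1244 characters left out ...]
78:199/212', '-80:179/184', '-82:183/142', '-84:246/124', '-86:252/126', '-88:253/125', '-90:253/127', '-92:246/133', '-94:222/150', '-96:165/157', '-98:224/229', '-100:249/253', '-102:252/254']
now -34 ['-38:252/254', '-40:252/254', '-42:252/254', '-44:251/253', '-46:234/241', '-48:208/217', '-50:198/209', '-52:202/215', '-54:201/216', '-56:200/215', '-58:198/203', '-60:214/185', '-62:234/166', '-64:243/155', '-66:248/138', '-68:252/126', '-70:253/125', '-72:250/121', '-74:248/121', '-76:252/125', '-78:250/126', '-80:243/146', '-82:234/165', '-84:214/180', '-86:180/172', '-88:177/183', '-90:217/225', '-92:245/250', '-94:252/254', '-96:251/254', '-98:251/254', '-100:251/254', '-102:252/254']
```

Both edges of the washer (−50 to −95) are inside the step (≈ −47) and the end stop (≈ −97), so it has dropped in. The plunger is up and the gripper is clear. Handing in.

```bash
python3 -c "
from rig import ctrl
print(ctrl.finish_job())"
```

```text
the job is handed in; nothing more can be done
None
```

I pressed the plunger once to its hard stop, released it, and nudged the ejected washer along the delivery plate into the pocket. I handed the job in at about 13.6 s; no verdict was reported.

- **Press:** the plunger went down 34 mm and the force jumped to 26 N at the stop. After release the pictures showed it up again, one washer at the mouth, and the rest of the stack dropped in the magazine.
- **Nudge:** the first push stopped about 12 mm short because I had assumed too thick a finger. A second gentle push finished it.
- **Last checks:**
  - The washer's centre measured about 1 mm from the pocket centre, and its rim was inside both the step and the end stop.
  - The plunger was up and the stack was in the magazine.
  - The bystanders visible in the last close-up were where they had been. I did not recheck the left brass fitting or measure any of them.
  - The gripper was clear of everything.
- **Not measured directly:** I inferred that the washer lies flat from its clearance inside the pocket. In the scene view it was partly hidden behind the magazine.
- **Minor disagreement:** the scene camera put the plunger cap about 2 px off the fitted pose. I followed the top camera, and the finger met the cap at the expected height.

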